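Unlatch and slide open the paint box

ROBOT

A 6-joint arm with a two-finger parallel gripper is mounted at the origin on the work surface. World frame = base frame: x ahead of the robot, y to its left, z up, the work surface at z = 0. Lengths are in m, angles in rad, forces in N, time in s.
With the tool pointing down it reaches from about 0.275 to 0.775 m from the base axis. Payload 14.6 kg.
Tool frame: the origin (TCP) lies midway between the tips of the shut fingers; the grasp point (between the pads) lies 19 mm behind it; z points along the fingers, y is the line along which they close (so a half turn about z gives the same grasp; the last joint's range is limited). The gripper opens to 85 mm and grips with 20 to 120 N. Pads are 22 mm wide; open, the fingers measure 114 mm over their backs; the gripper's body (76 mm by 85 mm) begins 54 mm behind the grasp point. The pads swing forward as they close: fully open they stand 13 mm farther back than shut.
Start: joints at [-1.455, 0.263, -0.048, 1.259, 0, 1.415], TCP at [0.14, -0.506, 0.231] pointing down, gripper open.
Joint ranges: [-2.65, 2.65], [-0.89, 1.7], [-1.18, 1.37], [-2.13, 2.11], [-1.35, 1.29], [-3.14, 3.14]. Speed limits (rad/s): [1.89, 1.89, 2.57, 2.79, 3.14, 3.14].

INTERFACE

Orientations are given as [roll, pitch, yaw] about the fixed x, y, z axes, in that order (R = Rz(yaw) Ry(pitch) Rx(roll)).
In Python, from bench import manip gives the robot as it stands.
- The arm moves only by the tool send_rows, never from a script. Its argument "increments" is a list of rows, each an object of numbers: "dx", "dy", "dz": the shift along the tool's x, y, z in mm; "ax", "ay", "az": the turn, a rotation vector about the tool's x, y, z in degrees; "gripper": the finger opening in mm, from 0 to 85.4. A call has 1 to 5 rows; each row is the pose to reach, as a shift and turn from the pose commanded when the call began, along the tool's axes at that moment; what a row does not reach only later rows make up. A row lasts 1/10 s, in which the tool goes at most 50 mm and 8.59 degrees, less where a joint would pass 70% of its speed; a pose out of reach is approached as far as the arm can. A call with a gripper value outside its range is refused whole. The fingers move at their own pace and stop on an object; "grip_force" is the grip in N (left out, the last holds). Time passes only in rows, so rows that repeat a pose let the fingers close. It gives the time, the measured TCP pose, the force, the opening and the grip force at its end, in the units of the state.
- manip.state(): the state, without advancing time (a new reading comes with each control period).
- manip.get_image(name): name is "scene" or "top" or "wrist"; returns a dict with "pixels" (420x560x3 uint8, red, green, blue), "fovy" (degrees; the focal length in pixels is half the picture's height over the tangent of half this angle, whatever the lens; pixels are square), "cx", "cy" (the principal point, pixels), "dist" ([k1, k2, p1, p2, k3] as OpenCV has them; the pictures are not rectified), "rvec" (rotation vector, rad) and "tvec" (3), from world to camera coordinates, as OpenCV has them; the wrist camera has in their place "mount" (4x4, takes a point from camera to tool coordinates, whose origin is the TCP and whose axes are the flange's). Camera axes: x right, y down, z forward; pixel columns grow to the right and rows downward; lengths in m; the calibration is good to about 2 mm. A picture is of the moment at which its call begins: read the wrist's pose just before it. There is no depth.
- manip.job_done(): hands the job in; it is judged then, once.
Trained networks look in the newest picture that a camera, given by its name, has taken for a name from the list of things; names that differ only in an ending like _2 or _b are one class to them, and where a whole thing is asked for, a point or a joint stands for the part that bears it (a point fixed in the world has none). Each returns a list of dicts, best first, with "conf" (0 to 1); they miss things now and then, are a little off and sometimes report something else, mostly with a low value. They report only what shows in the picture. A call takes as long as a camera call. They do not tell look-alikes from the thing itself.
- manip.search_frame(camera, label): "rect" ([left, top, right, bottom] in pixels, round what is visible of it).
- manip.cut_out(camera, label): "pixels" (420x560 bool, what is visible of it) and "rect" ([left, top, right, bottom] in pixels, round what is visible of it).
- manip.place_of(camera, label): "uv" ([column, row] in pixels: a listed point, or the origin of a listed thing).
The state is a dict: "time": time; "joint_positions": joint angles; "dq": joint speeds; "joint_efforts": joint torques, N m; "tcp_pos": TCP position; "ee_rot": TCP orientation; "ft_force": force on the tool from outside, world axes, zero at the start; "ft_torque": the same for the moment, N m; "opening": finger opening in m; "grasp_force": force on a finger pad.
Only numpy, scipy, OpenCV 4.12 (cv2) and the standard library are available. Lean on these libraries where they do the work, as an engineer would, in place of code of your own. Each camera call takes 0.05 s, during which the arm holds its last target. There are 200 camera calls.

TASK

Open the pale green paint box: press its orange snap tab all the way down with the fingertips so that the blue lid is released, then push the lid along its runners, over the tab, until all six paint pans are uncovered and the lid rests on the empty end of the box. The lid is only pushed, never lifted, and everything else on the desk stays where it is.

Things in the scene. Friction and masses are not known exactly. Their poses are not given: they have to be found in the camera images.
- paintbox: pale green paint box, fixed, 269 x 114 mm, 55 mm high. Origin: under its middle at desk level. x axis: along its length, the way the lid opens (+x); z up. Along x: seat with six paint pans (-127 to -18 mm), tab (-11 to 30 mm), empty deck 40 mm high (32 to 126 mm), end stop. Side lips, tops 55 mm high and 84 mm apart, hold the lid down and guide it; it meets the end stop at lid x = +71 mm
- tab_top (a point): centre of the top of the orange snap tab, 41 mm (box x) by 40 mm (box y), at box x = 9.5 mm, y = 0. Up, its top is 50 mm above the desk (10 mm above the deck around it), just in front of the lid's edge, which it blocks; fully down it is 1 mm below the deck. Pressing takes about 4 N; it stays down when let go
- tab (a joint): how far the tab is pressed down, m: 0 up, 0.011 fully down; the lid can pass over it from about 0.007 on; with the fingertips level with the deck it reads about 0.010
- lid: blue loose lid, plate 110 mm (x) by 91 mm (y) by 7 mm, 80 to 170 g; origin: centre of its underside; axes parallel to the box's. Shut: at box x = about -70 mm, underside 43 mm above the desk. All pans are clear once its origin is beyond box x = +40 mm. Slides with under 4 N
- lid_ridge (a point): centre of the top of the lid's push ridge, an upright white rib 12 mm (x) by 60 mm (y), 20 mm tall above the plate, top 70 mm above the desk, at lid x = -20 mm. Push on its -x face.
- ink_bottle: small dark round ink jar, 44 mm across, 75 mm tall, black cap; origin: centre of its underside; must not be disturbed
- eraser: white block eraser with a green sleeve, 55 x 25 x 15 mm; origin: centre of its underside; must not be disturbed
- paint_tube: silver paint tube with a red band and red cap, lying, 100 x 27 x 18 mm; origin: underside of its body; must not be disturbed
- phone: dark phone lying flat, 150 x 72 x 8 mm; origin: centre of its underside; must not be disturbed
- water_cup: clear plastic cup, 76 mm across, 95 mm tall; origin: centre of its underside; must not be disturbed
- palette: white round china palette plate, 140 mm across, 18 mm tall; origin: centre of its underside; must not be disturbed
- paint_jar: red paint jar with white cap, 68 mm across, 85 mm tall; origin: centre of its underside; must not be disturbed
Not all that is in view belongs to the job. What is shaped like the lid but black or yellow is not meant.

How it is judged:
By the outcome, as a careful person would: the job done as asked, in the order asked, and still so for the second after the job is handed in, with the robot touching nothing.
It also fails if it takes over 42 s, if anything falls off the work surface, if the arm or the gripper's body presses on something with over 40 N, if the wrist force passes 120 N, or if a joint passes its speed limit or range.

## Working session

There is one attempt and no reset: what is moved stays moved. The work goes in short steps, Python scripts to look and compute and a tool call to move; the robot and the scene stay as the last step left them, time stands still between calls to the robot, and variables do not carry over. Pictures are saved under pics/ and viewed, at most 10 in all, crops included, and the job is handed in when it is done.

Besides the shell and the picture viewer there is one more tool, called as a command line: name --argument value ..., lists and objects as JSON in quotes. send_rows: Moves the arm, as the interface text tells. Its arguments: {"type":"object","properties":{"increments":{"type":"array"},"grip_force":{"type":"number"}},"required":["increments"]}

```bash
mkdir -p pics; cat > h.py <<'E'
import numpy as np, cv2
from bench import manip
def K(im):
    h=im["pixels"].shape[0]; f=h/2/np.tan(np.radians(im["fovy"])/2)
    return np.array([[f,0,im["cx"]],[0,f,im["cy"]],[0,0,1.]])
def ext(im,st=None):
    if "rvec" in im: return cv2.Rodrigues(np.array(im["rvec"],float))[0],np.array(im["tvec"],float).ravel()
    from scipy.spatial.transform import Rotation as Ro
    T=np.eye(4);T[:3,:3]=Ro.from_euler('xyz',st["ee_rot"]).as_matrix();T[:3,3]=st["tcp_pos"]
    W=np.linalg.inv(T@np.array(im["mount"]));return W[:3,:3],W[:3,3]
def ray(im,uv,st=None):
    R,t=ext(im,st);n=cv2.undistortPoints(np.array(uv,float).reshape(-1,1,2),K(im),np.array(im["dist"],float))[:,0]
    d=np.c_[n,np.ones(len(n))]@R; return -R.T@t,d
def at_z(im,uv,z,st=None):
    c,d=ray(im,uv,st);return c+d*((z-c[2])/d[:,2])[:,None]
def proj(im,P,st=None):
    R,t=ext(im,st);return cv2.projectPoints(np.array(P,float).reshape(-1,1,3),cv2.Rodrigues(R)[0],t,K(im),np.array(im["dist"],float))[0][:,0]
def tri(rays):
    A=np.zeros((3,3));b=np.zeros(3)
    for c,d in rays:
        d=d/np.linalg.norm(d);M=np.eye(3)-np.outer(d,d);A+=M;b+=M@c
    X=np.linalg.solve(A,b);return X,[np.linalg.norm((np.eye(3)-np.outer(d,d)/(d@d))@(X-c)) for c,d in rays]
def save(im,n):cv2.imwrite("pics/"+n,im["pixels"][:,:,::-1])
E
python3 - <<'E'
from h import *
ims={}
for c in("scene","top"):
    im=ims[c]=manip.get_image(c);save(im,c+"0.png")
    for l in("paintbox","lid","lid_ridge","tab_top","tab"):
        try:
            if l!="tab":print(c,l,[(np.round(r["uv"],1).tolist(),round(r["conf"],2)) for r in manip.place_of(c,l)])
        except Exception as e:print(c,l,e)
for l in("lid","lid_ridge","tab_top","paintbox"):
    try:
        a=manip.place_of("scene",l);b=manip.place_of("top",l)
        for x in a:
            for y in b:
                r=[[v[0] if v.ndim==2 else v for v in ray(ims[c],u["uv"])] for c,u in(("scene",x),("top",y))]
                X,e=tri(r);print(l,np.round(X,4),np.round(e,4))
    except Exception as e:print(e)
print(manip.state()["time"])
E
```

```text
scene paintbox [([322.9, 256.5], 0.84), ([320.9, 248.1], 0.45)]
scene lid [([214.8, 226.8], 0.92), ([152.7, 229.0], 0.87), ([295.7, 240.5], 0.83), ([300.4, 172.4], 0.58)]
scene lid_ridge [([296.0, 171.3], 0.85), ([216.3, 229.0], 0.73), ([154.8, 222.8], 0.66), ([181.0, 348.4], 0.65), ([286.5, 234.1], 0.56)]
scene tab_top [([324.2, 246.5], 0.6)]
top paintbox []
top lid [([382.3, 311.9], 0.94), ([203.5, 264.1], 0.8), ([278.3, 187.4], 0.79), ([327.5, 262.8], 0.68), ([431.6, 174.7], 0.67)]
top lid_ridge [([336.1, 261.9], 0.89), ([209.4, 261.8], 0.72), ([377.5, 305.5], 0.7), ([282.6, 190.8], 0.67)]
top tab_top [([260.3, 163.3], 0.73)]
lid [ 0.2895 -0.1908  0.0751] [0.0875 0.0875]
lid [ 0.3086  0.0474 -0.0251] [0.1627 0.1627]
lid [ 0.4743 -0.0836  0.2178] [0.0968 0.0968]
lid [ 0.3313 -0.124   0.0062] [0.0032 0.0032]
lid [ 0.5262 -0.2376  0.3924] [0.0266 0.0266]
lid [ 0.2048 -0.2712 -0.0187] [0.0009 0.0009]
lid [ 0.382  -0.0862  0.3458] [0.2246 0.2246]
lid [ 0.4692 -0.1518  0.3609] [0.1586 0.1586]
lid [ 0.308  -0.1983  0.0829] [0.0893 0.0893]
lid [ 0.4964 -0.2877  0.3941] [0.031 0.031]
lid [
[... 827 characters left out ...]
0861  0.1959] [0.0903 0.0903]
lid_ridge [ 0.3139 -0.2016  0.1142] [0.0757 0.0757]
lid_ridge [ 0.3723 -0.082   0.3234] [0.2131 0.2131]
lid_ridge [ 0.224  -0.2547  0.0246] [0.0063 0.0063]
lid_ridge [ 0.4603 -0.1502  0.3559] [0.1496 0.1496]
lid_ridge [ 0.2534 -0.3348 -1.0073] [0.0699 0.0699]
lid_ridge [ 0.5242 -0.1425  0.4197] [0.3042 0.3042]
lid_ridge [ 0.1117 -0.4518 -1.1337] [0.0835 0.0835]
lid_ridge [ 0.5363 -0.196  -0.0712] [0.1974 0.1974]
lid_ridge [ 0.4267 -0.0686  0.0944] [0.1066 0.1066]
lid_ridge [ 0.2796  0.2495 -0.5061] [0.0383 0.0383]
lid_ridge [ 0.4192 -0.1227  0.255 ] [0.168 0.168]
lid_ridge [ 0.5118 -0.0021  0.0782] [0.0027 0.0027]
tab_top [0.5897 0.0621 0.0441] [0.003 0.003]
0.9
```

View pics/scene0.png

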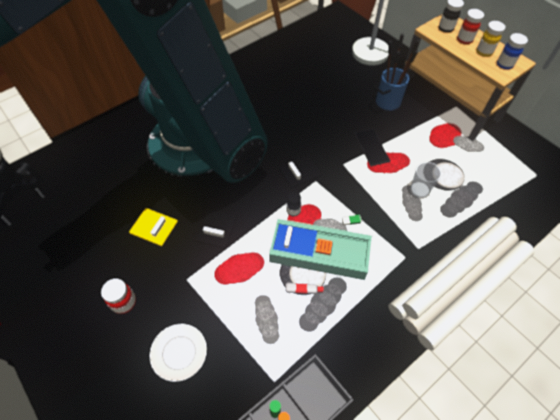

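View pics/top0.png

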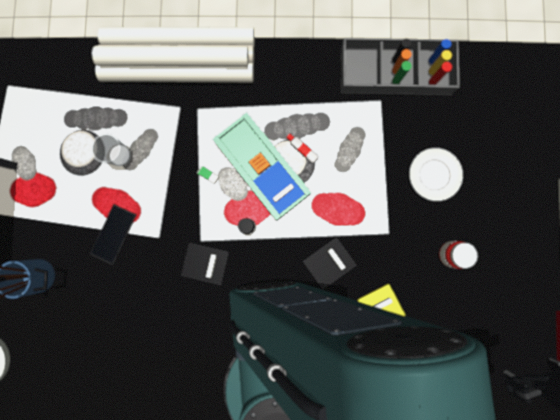

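The real lid is the blue plate in the green box, at scene (295,240) and top (278,188). Three look-alikes are ruled out:
- Black plates at scene (214,230) and (295,171), which are top (330,262) and (205,264).
- The yellow plate at scene (153,227), top (382,300).

The orange tab is at scene (324,246), top (260,163). Next I'll measure the box outline and confirm with one crop.

```bash
python3 - <<'E'
from h import *
st=manip.state();print(st["tcp_pos"],st["ee_rot"],st["ft_force"],st["opening"])
for c,roi in(("top",(190,90,330,240)),("scene",(250,200,390,290))):
    im=manip.get_image(c);p=im["pixels"];hsv=cv2.cvtColor(p,cv2.COLOR_RGB2HSV)
    x0,y0,x1,y1=roi;R=np.zeros(p.shape[:2],bool);R[y0:y1,x0:x1]=1
    def msk(lo,hi,s,v=60):
        m=R&(hsv[...,0]>=lo)&(hsv[...,0]<=hi)&(hsv[...,1]>=s)&(hsv[...,2]>=v)
        n,l,s_,_=cv2.connectedComponentsWithStats(m.astype(np.uint8));k=1+np.argmax(s_[1:,4]);return l==k
    for n,(lo,hi,s,z) in dict(box=(60,100,40,.055),lid=(105,125,120,.05),tab=(5,20,150,.05)).items():
        m=msk(lo,hi,s);ys,xs=np.nonzero(m);W=at_z(im,np.c_[xs,ys],z)[:,:2]*1000
        (cc,sz,a)=cv2.minAreaRect(W.astype(np.float32));print(c,n,m.sum(),np.round(cc,1),np.round(sz,1),round(a,1))
    if c=="top":
        cv2.imwrite("pics/crop0.png",cv2.resize(p[90:240,190:350,::-1],(720,675)[:2] if 0 else (640,600),interpolation=cv2.INTER_CUBIC))
E
```

```text
[ 0.14042924 -0.50589007  0.23129772] [3.14153866e+00 4.13961391e-05 2.70802076e-01] [-0.41884206  0.39658391 -0.56339774] 0.0851572646833592
top box 2729 [580.9  56.4] [267.3 114.1] 39.4
top lid 1173 [527.   11.9] [108.4  81.9] 39.4
top tab 211 [587.3  62.4] [39.1 36.4] 40.0
scene box 2897 [590.1  49.4] [265.2 136.6] 40.1
scene lid 896 [526.4  13.8] [109.7  81.7] 39.4
scene tab 184 [591.4  61.4] [39.1 39.9] 40.4
```

View pics/crop0.png

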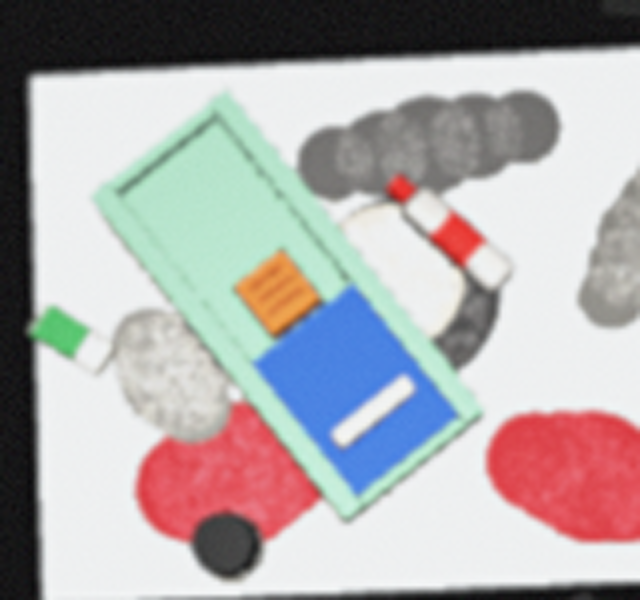

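The crop shows the blue lid in the green box, with its white ridge at crop (372,410) and the orange tab in front of its edge at (279,292). The measurements agree with the given sizes. Box centre is about (0.581, 0.056), yaw 39.5°, tab about (0.589, 0.062). Moving over the tab with the fingers shut.

send_rows --increments '[{"dx": 24, "dy": -18, "gripper": 0}, {"dx": 56, "dy": -41, "gripper": 0}, {"dx": 90, "dy": -66, "gripper": 0}, {"dx": 124, "dy": -91, "gripper": 0}, {"dx": 158, "dy": -116, "gripper": 0}]' --grip_force 30

```text
invalid input at $.increments[0]: expected keys dx, dy, dz, ax, ay, az, gripper
```

send_rows --increments '[{"dx": 34, "dy": -25}, {"dx": 68, "dy": -50}, {"dx": 102, "dy": -75}, {"dx": 136, "dy": -100}, {"dx": 170, "dy": -125}]'

```text
invalid input at $.increments[0]: expected keys dx, dy, dz, ax, ay, az, gripper
```

send_rows --increments '[{"dx": 34, "dy": -25}, {"dx": 68, "dy": -50}, {"dx": 102, "dy": -75}, {"dx": 136, "dy": -100}, {"dx": 160, "dy": -117}]'

```text
invalid input at $.increments[0]: expected keys dx, dy, dz, ax, ay, az, gripper
```

send_rows --increments '[{"dx": 24, "dy": -18, "dz": 0, "ax": 0, "ay": 0, "az": 0, "gripper": 0}, {"dx": 56, "dy": -41, "dz": 0, "ax": 0, "ay": 0, "az": 0, "gripper": 0}, {"dx": 90, "dy": -66, "dz": 0, "ax": 0, "ay": 0, "az": 0, "gripper": 0}, {"dx": 124, "dy": -91, "dz": 0, "ax": 0, "ay": 0, "az": 0, "gripper": 0}, {"dx": 158, "dy": -116, "dz": 0, "ax": 0, "ay": 0, "az": 0, "gripper": 0}]' --grip_force 30

```text
time: 1.5
tcp_pos: [0.2623, -0.3505, 0.2313]
ee_rot: [3.141, -0.0, 0.27]
ft_force: [1.1, -1.1, -0.5]
opening: 0.0124
grasp_force: 0.0
```

send_rows --increments '[{"dx": 34, "dy": -25, "dz": 0, "ax": 0, "ay": 0, "az": 0, "gripper": 0}, {"dx": 68, "dy": -50, "dz": 0, "ax": 0, "ay": 0, "az": 0, "gripper": 0}, {"dx": 102, "dy": -75, "dz": 0, "ax": 0, "ay": 0, "az": 0, "gripper": 0}, {"dx": 136, "dy": -100, "dz": 0, "ax": 0, "ay": 0, "az": 0, "gripper": 0}, {"dx": 170, "dy": -125, "dz": 0, "ax": 0, "ay": 0, "az": 0, "gripper": 0}]'

```text
time: 2.0
tcp_pos: [0.3928, -0.1844, 0.2315]
ee_rot: [3.141, -0.0, 0.271]
ft_force: [-0.1, -0.0, 0.2]
opening: 0.0002
grasp_force: 0.0
```

send_rows --increments '[{"dx": 34, "dy": -25, "dz": 0, "ax": 0, "ay": 0, "az": 0, "gripper": 0}, {"dx": 68, "dy": -50, "dz": 0, "ax": 0, "ay": 0, "az": 0, "gripper": 0}, {"dx": 102, "dy": -75, "dz": 0, "ax": 0, "ay": 0, "az": 0, "gripper": 0}, {"dx": 136, "dy": -100, "dz": 0, "ax": 0, "ay": 0, "az": 0, "gripper": 0}, {"dx": 160, "dy": -117, "dz": 0, "ax": 0, "ay": 0, "az": 0, "gripper": 0}]'

```text
time: 2.5
tcp_pos: [0.516, -0.0282, 0.2312]
ee_rot: [-3.141, -0.0, 0.272]
ft_force: [-0.2, -0.6, -0.0]
opening: -0.0001
grasp_force: 0.0
```

send_rows --increments '[{"dx": 25, "dy": -18, "dz": 5, "ax": 0, "ay": 0, "az": -6, "gripper": 0}, {"dx": 55, "dy": -39, "dz": 20, "ax": 0, "ay": 0, "az": -12, "gripper": 0}, {"dx": 80, "dy": -57, "dz": 40, "ax": 0, "ay": 0, "az": -18, "gripper": 0}, {"dx": 96, "dy": -68, "dz": 60, "ax": 0, "ay": 0, "az": -24, "gripper": 0}, {"dx": 96, "dy": -68, "dz": 75, "ax": 0, "ay": 0, "az": -24, "gripper": 0}]'

```text
time: 3.0
tcp_pos: [0.5901, 0.0627, 0.1546]
ee_rot: [-3.141, 0.0, 0.696]
ft_force: [-0.0, 0.3, 0.2]
opening: -0.0003
grasp_force: 0.0
```

```bash
python3 - <<'E'
from h import *
st=manip.state();im=manip.get_image("wrist");save(im,"w1.png")
print(st["tcp_pos"],st["ee_rot"],st["ft_force"],st["joint_positions"])
for l,z in(("tab_top",.05),("lid_ridge",.07),("lid",.043)):
    for r in manip.place_of("wrist",l):print(l,r["conf"],np.round(r["uv"],1),np.round(at_z(im,[r["uv"]],z,st)[0],4))
hsv=cv2.cvtColor(im["pixels"],cv2.COLOR_RGB2HSV)
for n,(lo,hi,s,z) in dict(lid=(105,125,120,.05),tab=(5,20,150,.05)).items():
    m=((hsv[...,0]>=lo)&(hsv[...,0]<=hi)&(hsv[...,1]>=s)&(hsv[...,2]>60)).astype(np.uint8)
    k,l,s_,_=cv2.connectedComponentsWithStats(m);ys,xs=np.nonzero(l==1+np.argmax(s_[1:,4]))
    W=at_z(im,np.c_[xs,ys],z,st)[:,:2]*1000;print(n,len(xs),cv2.minAreaRect(W.astype(np.float32)))
print("tcp tip pixel",proj(im,[st["tcp_pos"]],st))
E
```

```text
[0.59009311 0.0626794  0.15458835] [-3.14084567e+00  3.73451490e-04  6.95507791e-01] [-0.0372084   0.25769148  0.16186885] [-3.15940671e-02  4.11452212e-01 -3.29921977e-02  1.12712745e+00
  3.09842039e-04  2.41449082e+00]
tab_top 0.67 [278.3 201.1] [0.5911 0.0645 0.05  ]
lid_ridge 0.95 [ 21.7 311.8] [0.3808 0.1728 0.07  ]
lid 0.93 [ 25.2 285.1] [0.3785 0.1897 0.043 ]
lid 4726 ((541.6485595703125, 23.74085235595703), (79.16311645507812, 85.33422088623047), 39.82676315307617)
tab 2618 ((592.3938598632812, 65.4365234375), (43.484432220458984, 39.457374572753906), 39.804908752441406)
tcp tip pixel [[278.08723499 271.81845245]]
```

View pics/w1.png

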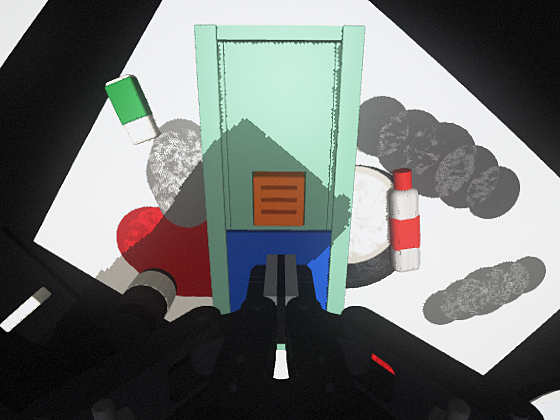

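The wrist view shows the tab at (278,199), straight ahead of the fingertips, and the box aligned with the tool x axis. The tab measures (0.5915, 0.065), within 3 mm of the TCP. Descending.

send_rows --increments '[{"dx": 2, "dy": 0, "dz": 25, "ax": 0, "ay": 0, "az": 0, "gripper": 0}, {"dx": 2, "dy": 0, "dz": 55, "ax": 0, "ay": 0, "az": 0, "gripper": 0}, {"dx": 2, "dy": 0, "dz": 80, "ax": 0, "ay": 0, "az": 0, "gripper": 0}, {"dx": 2, "dy": 0, "dz": 95, "ax": 0, "ay": 0, "az": 0, "gripper": 0}, {"dx": 2, "dy": 0, "dz": 98, "ax": 0, "ay": 0, "az": 0, "gripper": 0}]'

```text
time: 3.7
tcp_pos: [0.5903, 0.0617, 0.0579]
ee_rot: [-3.141, 0.001, 0.689]
ft_force: [-0.1, -0.5, 0.2]
opening: -0.0002
grasp_force: 0.0
```

send_rows --increments '[{"dx": 0, "dy": 0, "dz": 3, "ax": 0, "ay": 0, "az": 0, "gripper": 0}, {"dx": 0, "dy": 0, "dz": 6, "ax": 0, "ay": 0, "az": 0, "gripper": 0}, {"dx": 0, "dy": 0, "dz": 9, "ax": 0, "ay": 0, "az": 0, "gripper": 0}, {"dx": 0, "dy": 0, "dz": 12, "ax": 0, "ay": 0, "az": 0, "gripper": 0}, {"dx": 0, "dy": 0, "dz": 12, "ax": 0, "ay": 0, "az": 0, "gripper": 0}]'

```text
time: 4.2
tcp_pos: [0.591, 0.062, 0.0464]
ee_rot: [3.141, -0.0, 0.69]
ft_force: [0.4, -0.0, 0.4]
opening: -0.0002
grasp_force: 0.0
```

send_rows --increments '[{"dx": 0, "dy": 0, "dz": 2, "ax": 0, "ay": 0, "az": 0, "gripper": 0}, {"dx": 0, "dy": 0, "dz": 4, "ax": 0, "ay": 0, "az": 0, "gripper": 0}, {"dx": 0, "dy": 0, "dz": 4, "ax": 0, "ay": 0, "az": 0, "gripper": 0}]'

```text
time: 4.5
tcp_pos: [0.5908, 0.0621, 0.0421]
ee_rot: [-3.142, -0.0, 0.69]
ft_force: [0.5, -0.0, 0.8]
opening: -0.0002
grasp_force: 0.3
```

send_rows --increments '[{"dx": 0, "dy": 0, "dz": 1, "ax": 0, "ay": 0, "az": 0, "gripper": 0}, {"dx": 0, "dy": 0, "dz": 2, "ax": 0, "ay": 0, "az": 0, "gripper": 0}, {"dx": 0, "dy": 0, "dz": 2, "ax": 0, "ay": 0, "az": 0, "gripper": 0}]'

```text
time: 4.8
tcp_pos: [0.5908, 0.0621, 0.0402]
ee_rot: [-3.142, -0.0, 0.69]
ft_force: [0.6, 0.6, 0.7]
opening: 0.0001
grasp_force: 0.6
```

```bash
python3 - <<'E'
from h import *
st=manip.state();im=manip.get_image("wrist");s=manip.get_image("scene")
print(st["tcp_pos"],st["ft_force"],st["joint_efforts"])
a=cv2.resize(im["pixels"][130:330,180:380],(400,400),interpolation=cv2.INTER_CUBIC)
b=cv2.resize(s["pixels"][190:290,270:370],(400,400),interpolation=cv2.INTER_CUBIC)
cv2.imwrite("pics/w2.png",np.hstack([a,b])[:,:,::-1])
E
```

```text
[0.59075889 0.06210998 0.0401782 ] [0.5933467  0.60392498 0.67429905] [ 1.37352585e-01 -7.78512669e+01  3.14525270e+01  3.67471213e-01
  1.98819494e-02  6.77841781e-04]
```

View pics/w2.png

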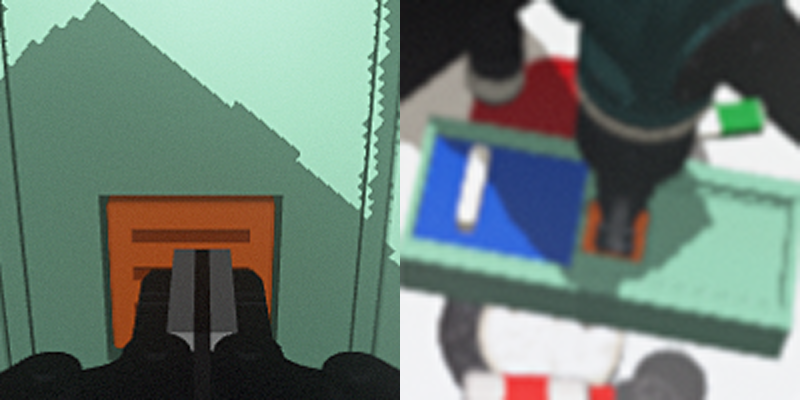

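The tips are on the tab, and the dark gaps around it show it has sunk about to deck level. I'll press the last bit.

send_rows --increments '[{"dx": 0, "dy": 0, "dz": 1, "ax": 0, "ay": 0, "az": 0, "gripper": 0}, {"dx": 0, "dy": 0, "dz": 1.5, "ax": 0, "ay": 0, "az": 0, "gripper": 0}, {"dx": 0, "dy": 0, "dz": 1.5, "ax": 0, "ay": 0, "az": 0, "gripper": 0}]'

```text
time: 5.2
tcp_pos: [0.5908, 0.0621, 0.039]
ee_rot: [3.141, -0.0, 0.69]
ft_force: [0.1, 0.5, 6.1]
opening: -0.0002
grasp_force: 3.0
```

send_rows --increments '[{"dx": 0, "dy": 0, "dz": 0.7, "ax": 0, "ay": 0, "az": 0, "gripper": 0}, {"dx": 0, "dy": 0, "dz": -10, "ax": 0, "ay": 0, "az": 0, "gripper": 0}, {"dx": 0, "dy": 0, "dz": -35, "ax": 0, "ay": 0, "az": 0, "gripper": 0}, {"dx": 0, "dy": 0, "dz": -60, "ax": 0, "ay": 0, "az": 0, "gripper": 0}, {"dx": 0, "dy": 0, "dz": -70, "ax": 0, "ay": 0, "az": 0, "gripper": 0}]'

```text
time: 5.7
tcp_pos: [0.5914, 0.0621, 0.1109]
ee_rot: [3.14, -0.002, 0.69]
ft_force: [0.9, 0.0, -0.3]
opening: -0.0
grasp_force: 0.0
```

send_rows --increments '[{"dx": -25, "dy": 0, "dz": -2, "ax": 0, "ay": 0, "az": 0, "gripper": 0}, {"dx": -60, "dy": 0, "dz": -2, "ax": 0, "ay": 0, "az": 0, "gripper": 0}, {"dx": -95, "dy": 0, "dz": -2, "ax": 0, "ay": 0, "az": 0, "gripper": 0}, {"dx": -122, "dy": 0, "dz": -2, "ax": 0, "ay": 0, "az": 0, "gripper": 0}, {"dx": -122, "dy": 0, "dz": -2, "ax": 0, "ay": 0, "az": 0, "gripper": 0}]'

```text
time: 6.2
tcp_pos: [0.494, -0.0167, 0.1105]
ee_rot: [-3.14, 0.001, 0.688]
ft_force: [0.1, 0.5, -0.1]
opening: 0.0002
grasp_force: 0.0
```

```bash
python3 - <<'E'
from h import *
st=manip.state();im=manip.get_image("wrist");s=manip.get_image("scene")
print(st["tcp_pos"],st["ee_rot"],st["ft_force"])
u=np.array([np.cos(.692),np.sin(.692)]);v=np.array([-u[1],u[0]]);o=np.array([.583,.057])
for l,z in(("tab_top",.039),("lid_ridge",.07)):
    for c,i,t in(("wrist",im,st),("scene",s,None)):
        for r in manip.place_of(c,l)[:5]:
            X=at_z(i,[r["uv"]],z,t)[0][:2];print(c,l,round(r["conf"],2),np.round(r["uv"],0),np.round(X,4),"box",np.round([(X-o)@u,(X-o)@v],4))
X=np.array(st["tcp_pos"])[:2]-o;print("tcp box",X@u,X@v)
a=cv2.resize(im["pixels"],(533,400));b=cv2.resize(s["pixels"][200:270,270:316],(263,400),interpolation=cv2.INTER_CUBIC)
cv2.imwrite("pics/w3.png",np.hstack([a,b])[:,:,::-1])
E
```

```text
[ 0.49401997 -0.01673437  0.11050265] [-3.14038352e+00  1.41609049e-03  6.87741008e-01] [ 0.12170532  0.54551376 -0.14971889]
wrist tab_top 0.88 [278.  15.] [0.5912 0.0638] box [0.0107 0.    ]
wrist tab_top 0.46 [277. 156.] [0.527 0.012] box [-0.0719  0.0011]
scene tab_top 0.72 [323. 246.] [0.5859 0.0653] box [0.0075 0.0046]
wrist lid_ridge 0.81 [274. 199.] [0.511  0.0007] box [-0.0914  0.0026]
scene lid_ridge 0.88 [217. 231.] [ 0.3792 -0.1455] box [-0.2861 -0.0259]
scene lid_ridge 0.87 [289. 234.] [0.5123 0.0044] box [-0.088   0.0046]
scene lid_ridge 0.71 [157. 228.] [ 0.2688 -0.2693] box [-0.4501 -0.0508]
scene lid_ridge 0.46 [296. 169.] [0.35   0.1629] box [-0.1118  0.2302]
tcp box -0.11556038853798246 2.875615243890234e-06
```

View pics/w3.png

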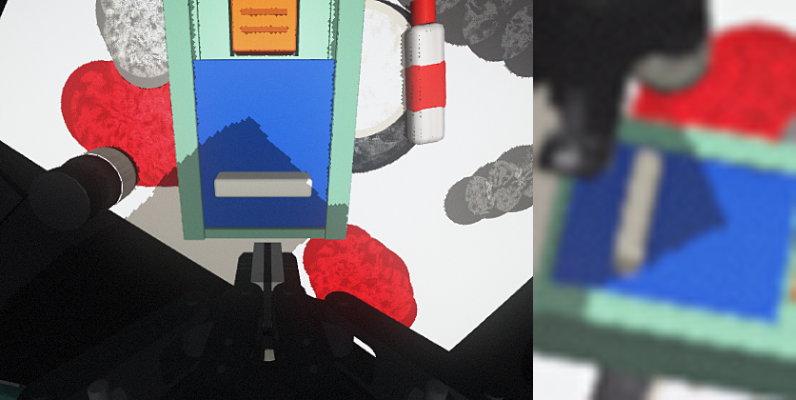

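The wrist view shows the tab down and flush at (264,25). The ridge at (263,184) is centred straight ahead of the fingertips with about a 7 mm gap. Descending behind it.

send_rows --increments '[{"dx": 0, "dy": 0, "dz": 15, "ax": 0, "ay": 0, "az": 0, "gripper": 0}, {"dx": 0, "dy": 0, "dz": 35, "ax": 0, "ay": 0, "az": 0, "gripper": 0}, {"dx": 0, "dy": 0, "dz": 48, "ax": 0, "ay": 0, "az": 0, "gripper": 0}, {"dx": 0, "dy": 0, "dz": 54, "ax": 0, "ay": 0, "az": 0, "gripper": 0}, {"dx": 0, "dy": 0, "dz": 54, "ax": 0, "ay": 0, "az": 0, "gripper": 0}]'

```text
time: 7.0
tcp_pos: [0.4965, -0.0152, 0.0562]
ee_rot: [-3.141, 0.001, 0.69]
ft_force: [-0.7, 0.6, 0.2]
opening: -0.0002
grasp_force: 0.0
```

send_rows --increments '[{"dx": 3, "dy": 0, "dz": 0, "ax": 0, "ay": 0, "az": 0, "gripper": 0}, {"dx": 7, "dy": 0, "dz": 0, "ax": 0, "ay": 0, "az": 0, "gripper": 0}, {"dx": 11, "dy": 0, "dz": 0, "ax": 0, "ay": 0, "az": 0, "gripper": 0}, {"dx": 16, "dy": 0, "dz": 0, "ax": 0, "ay": 0, "az": 0, "gripper": 0}, {"dx": 21, "dy": 0, "dz": 0, "ax": 0, "ay": 0, "az": 0, "gripper": 0}]'

```text
time: 7.5
tcp_pos: [0.5133, -0.0019, 0.057]
ee_rot: [3.141, -0.0, 0.69]
ft_force: [-0.7, -0.8, 0.8]
opening: -0.0001
grasp_force: 0.7
```

The force is about 1 N and the lid is sliding. Continuing the push.

send_rows --increments '[{"dx": 8, "dy": 0, "dz": 0, "ax": 0, "ay": 0, "az": 0, "gripper": 0}, {"dx": 16, "dy": 0, "dz": 0, "ax": 0, "ay": 0, "az": 0, "gripper": 0}, {"dx": 24, "dy": 0, "dz": 0, "ax": 0, "ay": 0, "az": 0, "gripper": 0}, {"dx": 32, "dy": 0, "dz": 0, "ax": 0, "ay": 0, "az": 0, "gripper": 0}, {"dx": 40, "dy": 0, "dz": 0, "ax": 0, "ay": 0, "az": 0, "gripper": 0}]'

```text
time: 8.0
tcp_pos: [0.5442, 0.0238, 0.0567]
ee_rot: [-3.142, 0.0, 0.69]
ft_force: [-0.8, -1.4, 0.8]
opening: 0.0002
grasp_force: 0.7
```

```bash
python3 - <<'E'
from h import *
st=manip.state();im=manip.get_image("wrist");s=manip.get_image("scene")
print(st["tcp_pos"],st["ft_force"])
a=cv2.resize(im["pixels"],(533,400));b=cv2.resize(s["pixels"][200:270,270:316],(263,400),interpolation=cv2.INTER_CUBIC)
cv2.imwrite("pics/w4.png",np.hstack([a,b])[:,:,::-1])
E
```

```text
[0.54423398 0.02377479 0.05674776] [-0.81151812 -1.36149532  0.82950326]
```

View pics/w4.png

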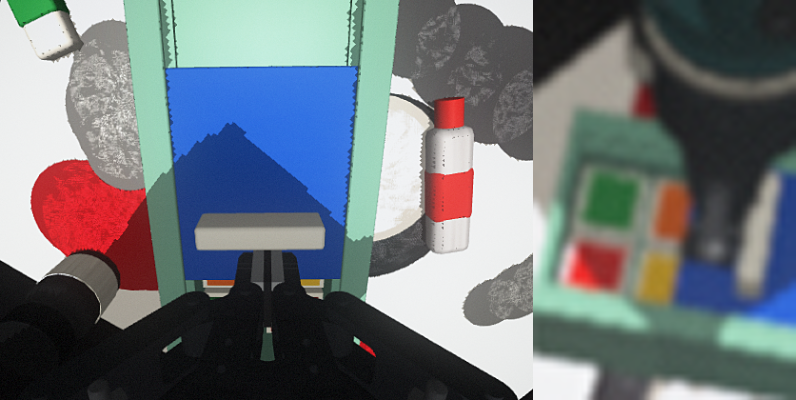

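The lid is over the tab and straight in its runners, with four pans uncovered. 80 mm remain.

send_rows --increments '[{"dx": 8, "dy": 0, "dz": 0, "ax": 0, "ay": 0, "az": 0, "gripper": 0}, {"dx": 16, "dy": 0, "dz": 0, "ax": 0, "ay": 0, "az": 0, "gripper": 0}, {"dx": 24, "dy": 0, "dz": 0, "ax": 0, "ay": 0, "az": 0, "gripper": 0}, {"dx": 32, "dy": 0, "dz": 0, "ax": 0, "ay": 0, "az": 0, "gripper": 0}, {"dx": 40, "dy": 0, "dz": 0, "ax": 0, "ay": 0, "az": 0, "gripper": 0}]'

```text
time: 8.6
tcp_pos: [0.5751, 0.0492, 0.0568]
ee_rot: [3.142, 0.0, 0.69]
ft_force: [-0.5, -1.2, 0.8]
opening: 0.0002
grasp_force: 0.5
```

send_rows --increments '[{"dx": 8, "dy": 0, "dz": 0, "ax": 0, "ay": 0, "az": 0, "gripper": 0}, {"dx": 16, "dy": 0, "dz": 0, "ax": 0, "ay": 0, "az": 0, "gripper": 0}, {"dx": 24, "dy": 0, "dz": 0, "ax": 0, "ay": 0, "az": 0, "gripper": 0}, {"dx": 32, "dy": 0, "dz": 0, "ax": 0, "ay": 0, "az": 0, "gripper": 0}, {"dx": 37, "dy": 0, "dz": 0, "ax": 0, "ay": 0, "az": 0, "gripper": 0}]'

```text
time: 9.1
tcp_pos: [0.6037, 0.0727, 0.0568]
ee_rot: [3.141, -0.0, 0.69]
ft_force: [-1.4, -0.8, 1.1]
opening: 0.0002
grasp_force: 0.7
```

send_rows --increments '[{"dx": -3, "dy": 0, "dz": 0, "ax": 0, "ay": 0, "az": 0, "gripper": 0}, {"dx": -10, "dy": 0, "dz": 0, "ax": 0, "ay": 0, "az": 0, "gripper": 0}, {"dx": -12, "dy": 0, "dz": -20, "ax": 0, "ay": 0, "az": 0, "gripper": 0}, {"dx": -12, "dy": 0, "dz": -55, "ax": 0, "ay": 0, "az": 0, "gripper": 0}, {"dx": -12, "dy": 0, "dz": -95, "ax": 0, "ay": 0, "az": 0, "gripper": 0}]'

```text
time: 9.6
tcp_pos: [0.5924, 0.0641, 0.1523]
ee_rot: [-3.14, 0.002, 0.689]
ft_force: [0.3, 0.3, -0.2]
opening: 0.0
grasp_force: 0.0
```

send_rows --increments '[{"dx": -20, "dy": 0, "dz": -15, "ax": 0, "ay": 0, "az": 0, "gripper": 0}, {"dx": -55, "dy": 0, "dz": -30, "ax": 0, "ay": 0, "az": 0, "gripper": 0}, {"dx": -90, "dy": 0, "dz": -40, "ax": 0, "ay": 0, "az": 0, "gripper": 0}, {"dx": -110, "dy": 0, "dz": -50, "ax": 0, "ay": 0, "az": 0, "gripper": 0}, {"dx": -110, "dy": 0, "dz": -50, "ax": 0, "ay": 0, "az": 0, "gripper": 0}]'

```text
time: 10.1
tcp_pos: [0.5072, -0.0069, 0.2032]
ee_rot: [3.14, -0.001, 0.688]
ft_force: [0.9, -0.5, -0.3]
opening: 0.0004
grasp_force: 0.0
```

```bash
python3 - <<'E'
from h import *
st=manip.state();im=manip.get_image("wrist");s=manip.get_image("scene")
print(st["tcp_pos"],st["ft_force"],st["time"])
u=np.array([np.cos(.692),np.sin(.692)]);v=np.array([-u[1],u[0]]);o=np.array([.583,.057])
for r in manip.place_of("scene","lid_ridge"):
    X=at_z(s,[r["uv"]],.067)[0][:2];print(round(r["conf"],2),"box",np.round([(X-o)@u,(X-o)@v],4))
for r in manip.place_of("wrist","lid_ridge"):
    X=at_z(im,[r["uv"]],.067,st)[0][:2];print("w",round(r["conf"],2),"box",np.round([(X-o)@u,(X-o)@v],4))
a=cv2.resize(im["pixels"],(420,315));b=cv2.resize(s["pixels"][130:330,180:420],(378,315),interpolation=cv2.INTER_CUBIC)
cv2.imwrite("pics/w5.png",np.hstack([a,b])[:,:,::-1])
E
```

```text
[ 0.50719405 -0.00687261  0.20324932] [ 0.90469344 -0.54267489 -0.30629684] 10.1
0.84 box [-0.4522 -0.0416]
0.69 box [0.0426 0.0197]
0.6 box [-0.2902 -0.0227]
0.5 box [-0.0999  0.0924]
w 0.93 box [0.0432 0.0022]
w 0.92 box [-0.1041  0.2312]
w 0.92 box [-0.2689 -0.0018]
```

View pics/w5.png

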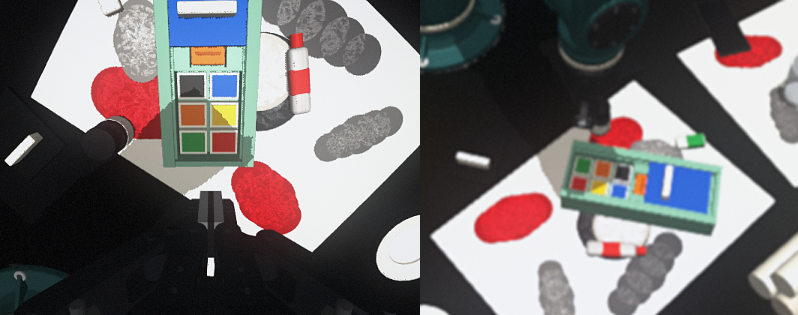

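All six pans are uncovered. The ridge is at box x = 43 mm, so the lid is at about +63 mm, flat on the deck. The arm is clear and nothing else has moved, so I'm handing in.

```bash
python3 -c "
from bench import manip
print(manip.job_done())"
```

```text
the job is handed in; nothing more can be done
None
```

I pressed the snap tab fully down and pushed the blue lid over it onto the empty end of the box; all six pans are uncovered, nothing else looked disturbed in the last pictures, and the job was handed in at about 10 s with no verdict returned.

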